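# Tap a jammed cheese mould out of its press bed

### The job

The full cheese mould is jammed between the two sprung pins of the press bed. Take the wooden mallet by its handle and, touching the mould with the mallet only, nudge it with light taps on its left and right lugs in turn until its rear end has come right out past the pins and it sits straight and flat on the bed. Then stand the mallet back on its small board, handle up, and leave everything else on the counter where it is.

Things in the scene. Friction and masses are not known exactly. Their poses are not given: they have to be found in the camera images.
- bed: Press bed fixed to the counter: steel plate 215 x 260 mm, 10 mm thick, x = -70 to 145 mm. Origin on the counter, midway between the two pins; x is the way out for the mould (roughly away from the robot), y left, z up. A stop bar (face at x = 132 mm) ends it. More than 22 N from the mallet on the mould is too rough; meeting a lug faster than 30 mm/s can jolt it that much
- pins (a point): Midpoint of the line between the two upright pins (radius 10 mm, tops 40 mm above the counter, in dark 34 mm square blocks, y = +/-46 to 80 mm, tops 38 mm). Springs press them on the mould's left and right sides with about 40 N each; friction holds it. A push on one lug moves it at about 8 to 13 N, swivelling it about the opposite pin; a push in the middle needs about twice that. Axes as bed
- rails (a point): Midpoint between the guide rails beside the mould (tops 32 mm above the counter, bed x = -60 to 125 mm). Their play is 3 to 5.5 mm a side, differs each time and is not told. Pushed on one lug the mould swivels until its corners meet the rails, 0.06 to 0.13 rad off straight, then wedges: the force climbs. A push on the other lug swings it back and onwards. Axes as bed
- mould_mid (a point): Centre of the white block mould, 90 long (x, along the bed's x) x 60 wide x 88 mm high with lid, about 0.55 kg; underside 37 mm below this point, rear end 45 mm behind it. At the start it is straight and this point 22 to 31 mm past the pins' centre line; the mould is out when this point is 50 mm or more past it (rear end 5 mm past)
- lug_left (a point): Point on the rear face (towards the robot; the face to tap) of the mould's left lug, 100 mm left of the mould's middle: a white bar reaching out to 120 mm from the middle, 20 mm high (48 to 68 mm above the counter), its rear face 2 mm ahead of the mould's rear end. Axes as the mould
- lug_right (a point): The same for the right lug
- mallet_handle (a point): Mid-height of the upright handle of the wooden mallet, which stands head down on its board. Handle 26 x 26 mm, 70 mm tall (35 mm above and below this point), top 106 mm above the board; z runs up the handle, x along the head's length; the handle's faces look along x and y. Mass 0.25 kg
- mallet_head (a point): Centre of the mallet's head, a wooden block 70 mm long (x; the faces at x = +/-35 mm strike), 46 mm wide (y), 36 mm high (z); 53 mm below mallet_handle. Carried with its underside 44 to 60 mm above the counter it clears rails and pins and meets the lugs
- board: Small wooden board, 150 (x) x 120 (y) x 12 mm, fixed on the counter; origin at the centre of its underside. The mallet stands in its middle at the start
- jar: Bystander: green glass jar with yellow cap, 64 mm across, 100 mm high
- scraper: Bystander: spatula with white handle, 280 mm long, lying
- spare_mould: Bystander: empty open white mould without lugs, 90 x 60 x 74 mm
- follower: Bystander: loose white lid plate, 84 x 54 x 18 mm
- bowl: Bystander: steel bowl, 110 mm across, 50 mm high
- mould: The mould itself: origin at the centre of its underside, axes as mould_mid
- mallet: The mallet itself: origin at the centre of its head's underside, axes as mallet_handle

How it is judged (in metres and radians):
On the way, in this order (a step that is already met when the one before it is completed fails the run):
1. the mallet is lifted off its board (height (world z) of mallet_head above 0.045 m), for 0.1 s.
2. the mould's rear end is past the pins (x of mould_mid in the frame of bed above 0.05 m), for 0.2 s.
At the end, for the whole second after the job is handed in: The mould's centre is 50 mm or more past the pins' centre line (rear end 5 mm past it), flat on the bed (0.06 rad), within 0.16 rad of straight, still; the mallet stands handle up (0.1 rad) on its board, within 60 (board's x) and 50 mm (y) of the board's centre, still (x of mould_mid in the frame of bed above 0.05 m and angle between the x axis of mould_mid and the x axis of bed, either way round below 0.16 rad and angle between mould_mid's own z axis and vertical below 0.06 rad and z of mould_mid in the frame of bed below 0.052 m and linear speed of each of mould, mallet below 0.02 m/s and x of mallet_head in the frame of board between -0.06 and 0.06 m and y of mallet_head in the frame of board between -0.05 and 0.05 m and z of mallet_head in the frame of board below 0.036 m and angle between mallet_handle's own z axis and vertical below 0.1 rad); the robot touches nothing.
It fails at once if the mallet presses on the mould with more than 22 N (contact force between mallet and mould above 22 N).
It fails at once if the gripper or arm touches the mould (contact force between any of the arm, the fingers and mould above 0.5 N).
It fails at once if a bystander is shifted by more than 25 mm (distance of any of jar, scraper, spare_mould, follower, bowl from where it was at the start of the episode above 0.025 m).
It also fails if it takes over 72 s, if anything falls off the work surface, if the arm or the gripper's body presses on something with over 40 N, if the wrist force passes 120 N, or if a joint passes its speed limit or range.

### The arm

A 7-joint arm with a two-finger parallel gripper is mounted at the origin on the work surface. World frame = base frame: x ahead of the robot, y to its left, z up, the work surface at z = 0. Lengths are in m, angles in degrees, forces in N, time in s.
With the tool pointing down it reaches from about 0.4 to 0.85 m from the base axis. Payload 10.4 kg.
Tool frame: the origin (TCP) lies midway between the tips of the shut fingers; the grasp point (between the pads) lies 19 mm behind it; z points along the fingers, y is the direction in which the jaws open and shut (so a half turn about z gives the same grasp; the last joint's range is limited). The gripper opens to 87 mm and grips with 3 to 60 N. Pads are 19 mm wide; open, the fingers measure 117 mm over their backs; the gripper's body (75 mm by 190 mm) begins 51 mm behind the grasp point.
Start: joints at [-71.998, 19.034, -3.707, 83.658, 1.238, 77.344, -5.071], TCP at [0.207, 0.59, 0.223] pointing down, gripper open.
Joint ranges: [-148.97, 148.97], [-28.65, 121.19], [-84.17, 76.75], [9.2, 138.47], [-72.65, 252.65], [3.7, 117.97], [-149.18, 149.18]. Speed limits (degrees/s): [127.2, 127.2, 159.86, 159.86, 180, 180, 180].

### API

Orientations are given as a 3x3 rotation matrix whose columns are the frame's x, y, z axes.
In Python, from bench import manip gives the robot as it stands.
- The arm moves only by the tool carry_out, never from a script. Its argument "deltas" is text: rows parted by semicolons, each of 7 numbers parted by spaces: the turn, a rotation vector about the tool's x, y, z in degrees, then the shift along the tool's x, y, z in cm, then the opening, from -1 (shut) to 1 (fully open), so that 0 is half open. A call has 1 to 8 rows; each row shifts and turns the pose as measured when the row begins, along the tool's axes as they then stand; what a row does not reach is not made up. A row lasts 1/10 s, in which the tool goes at most 50 mm and 8.59 degrees, less where a joint would pass 70% of its speed; a pose out of reach is approached as far as the arm can. A call is refused whole if a number of a shift passes 5 or a number of a turn 8.59, either way. A call with a gripper value outside its range is refused whole. The fingers move at their own pace and stop on an object; the grip force is fixed at half the most. Time passes only in rows, so rows that do not move let the fingers close. It gives the time, the measured TCP pose, the force and the opening at its end, in the units of the state.
- manip.state(): the state, without advancing time (a new reading comes with each control period).
- manip.snapshot(name): name is "scene" or "top" or "wrist"; returns a dict with "img" (400x640x3 uint8, red, green, blue), "fx", "fy", "cx", "cy" (pixels), "k1" (the pictures are not rectified: a ray, as slopes to the right and down, at radius r is drawn at 1 + k1 r^2 times it, then the intrinsics apply), "rvec" (rotation vector, rad) and "tvec" (3), from world to camera coordinates, as OpenCV has them. Camera axes: x right, y down, z forward; pixel columns grow to the right and rows downward; lengths in m; the calibration is good to about 2 mm. A picture is of the moment at which its call begins. There is no depth.
- manip.finish_job(): hands the job in, once; it reports no verdict.
Trained networks look in the newest picture that a camera, given by its name, has taken for a name from the list of things; names that differ only in an ending like _2 or _b are one class to them, and where a whole thing is asked for, a point or a joint stands for the part that bears it (a point fixed in the world has none). Each returns a list of dicts, best first, with "score" (0 to 1); they miss things now and then, are a little off and sometimes report something else, mostly with a low value. They report only what shows in the picture. A call takes as long as a camera call.
- manip.find_in(camera, thing): "extent" ([left, top, right, bottom] in pixels, round what is visible of it).
- manip.regions_of(camera, thing): "region" (400x640 bool, what is visible of it) and "extent" ([left, top, right, bottom] in pixels, round what is visible of it).
The state is a dict: "time": time; "joint_positions": joint angles; "qd": joint speeds; "effort": joint torques, N m; "position": TCP position; "ee_rot": TCP orientation; "ft_force": force on the tool from outside, world axes, zero at the start; "torque": the same for the moment, N m; "grip_width": finger opening in m.
Only numpy, scipy, OpenCV 4.12 (cv2) and the standard library are available. Lean on these libraries where they do the work, as an engineer would, in place of code of your own. Each camera call takes 0.05 s, during which the arm holds its last target.

## Working session

There is one attempt and no reset: what is moved stays moved. The work goes in short steps, Python scripts to look and compute and a tool call to move; the robot and the scene stay as the last step left them, time stands still between calls to the robot, and variables do not carry over. Pictures are saved under pics/ and viewed, and the job is handed in when it is done.

Besides the shell and the picture viewer there is one more tool, called after "Call:" by a JSON object that holds its "api" and its "payload", one argument or row to a line. carry_out: Moves the arm, as the interface text tells. Its arguments: {"type":"object","properties":{"deltas":{"type":"string"}},"required":["deltas"]}

```bash
ls; mkdir -p pics
cat > h.py <<'E'
import numpy as np, cv2
from bench import manip
def snap(c,name=None):
    s=manip.snapshot(c)
    if name: cv2.imwrite('pics/'+name+'.png',cv2.cvtColor(s['img'],cv2.COLOR_RGB2BGR))
    return s
def K(s): return np.array([[s['fx'],0,s['cx']],[0,s['fy'],s['cy']],[0,0,1.]]),np.array([s['k1'],0,0,0,0.])
def px2w(s,uv,z):
    k,d=K(s); uv=np.array(uv,float).reshape(-1,1,2)
    n=cv2.undistortPoints(uv,k,d).reshape(-1,2)
    R=cv2.Rodrigues(np.array(s['rvec'],float))[0]; t=np.array(s['tvec'],float).reshape(3)
    C=-R.T@t; r=np.c_[n,np.ones(len(n))]@R
    z=np.asarray(z,float)
    return C+r*((z-C[2])/r[:,2])[:,None]
def w2px(s,P):
    k,d=K(s); return cv2.projectPoints(np.array(P,float).reshape(-1,1,3),np.array(s['rvec'],float),np.array(s['tvec'],float),k,d)[0].reshape(-1,2)
E
python3 - <<'E'
from h import *
for c in ['scene','top','wrist']:
    s=snap(c,c+'0'); R=cv2.Rodrigues(np.array(s['rvec'],float))[0]
    print(c,s['fx'],s['k1'],-R.T@np.array(s['tvec']).reshape(3))
    for t in ['bed','pins','mould','lug_left','lug_right','mallet_handle','mallet_head','board','jar','scraper','spare_mould','follower','bowl']:
        try:
            for r in manip.find_in(c,t)[:2]: print(t,round(r['score'],2),np.round(r['extent']))
        except Exception as e: print(t,e)
print(manip.state())
E
```

```text
pics
scene 518.2946814365206 -0.1086340146626159 [1.46099895 0.42225782 1.28601738]
bed 0.75 [260. 195. 358. 267.]
pins 0.74 [257. 207. 359. 268.]
mould 0.85 [270. 198. 352. 244.]
lug_left 0.96 [275. 195. 349. 241.]
mallet_head 0.68 [220. 139. 244. 175.]
board 0.69 [207. 146. 260. 188.]
jar 0.81 [195. 191. 221. 224.]
jar 0.33 [218. 138. 243. 173.]
scraper 0.83 [138. 175. 210. 231.]
scraper 0.5 [270. 197. 355. 242.]
spare_mould 0.67 [444. 218. 469. 259.]
follower 0.95 [403. 197. 432. 226.]
bowl 0.59 [398. 241. 435. 277.]
top 476.2480311470958 0.003042930881630729 [0.28971142 0.02233814 1.50447186]
bed 0.64 [281. 136. 364. 210.]
pins 0.55 [281. 135. 366. 212.]
lug_left 0.93 [283. 158. 364. 192.]
lug_left 0.71 [444. 120. 482. 202.]
lug_right 0.7 [284. 157. 363. 192.]
mallet_handle 0.73 [423. 211. 447. 236.]
board 0.75 [410. 198. 453. 256.]
jar 0.87 [410. 138. 431. 165.]
scraper 0.64 [444. 122. 479. 202.]
spare_mould 0.89 [172. 186. 199. 221.]
follower 0.78 [211. 221. 240. 250.]
follower 0.64 [408. 139. 435. 164.]
bowl 0.98 [201. 150. 232. 186.]
bowl 0.39 [286. 156. 365. 189.]
wrist 303.
[... 212 characters left out ...]
.2361163 ,  77.34241119,  -5.0709454 ]), 'qd': array([-0.0620199 ,  0.00974392, -0.08710248,  0.0597994 ,  0.01202998,
       -0.03827656,  0.05547681]), 'effort': array([ 4.72662737e-05, -6.23035669e+01,  2.45295069e-02, -3.90105665e+01,
       -6.11229893e-02,  3.17628484e-02,  5.90772359e-06]), 'position': array([0.20653593, 0.58991495, 0.22256037]), 'ee_rot': array([[-9.43808499e-01,  3.30492840e-01, -2.29988978e-05],
       [ 3.30492837e-01,  9.43808496e-01,  9.19783223e-05],
       [ 5.21047321e-05,  7.92089513e-05, -9.99999996e-01]]), 'ft_force': array([-0.17964605, -0.14737983,  0.66687609]), 'torque': array([ 0.02303663, -0.00656977,  0.00775754]), 'grip_width': 0.08696580796448997}
```

Run:
```python
import cv2
a=cv2.imread('pics/top0.png'); cv2.imwrite('pics/top0c.png',cv2.resize(a[110:270,160:500],None,fx=2.3,fy=2.3,interpolation=cv2.INTER_CUBIC))
a=cv2.imread('pics/scene0.png'); cv2.imwrite('pics/scene0c.png',cv2.resize(a[120:290,130:480],None,fx=2.25,fy=2.25,interpolation=cv2.INTER_CUBIC))
```

```text
(no output)
```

View pics/top0c.png

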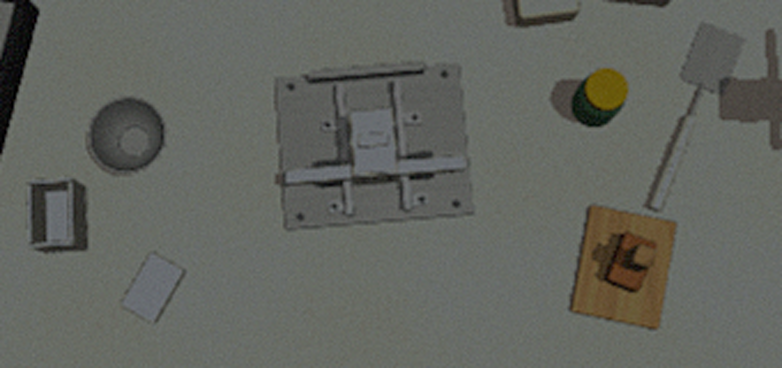

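View pics/scene0c.png

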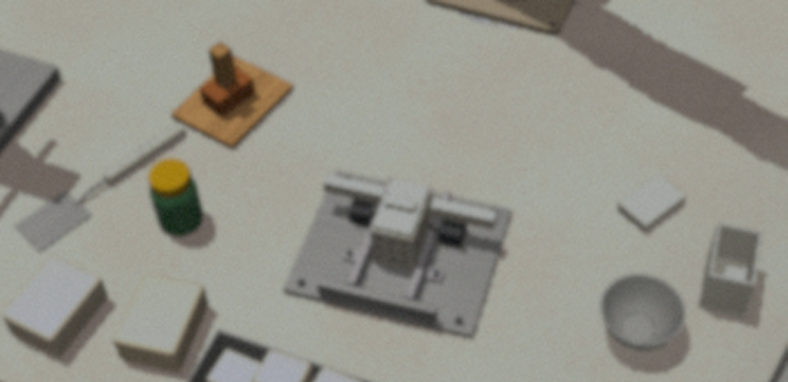

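View pics/wrist0.png

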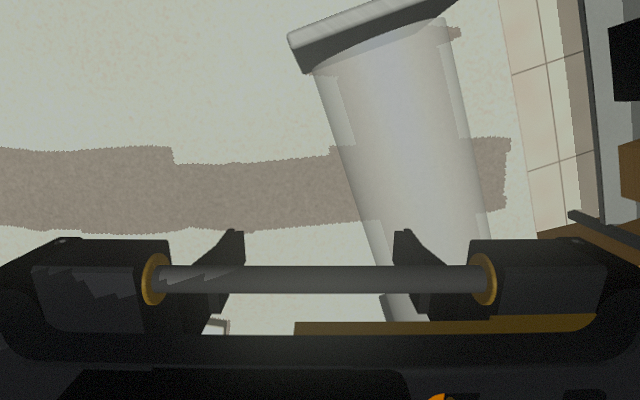

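Run:
```python
from h import *
s=snap('top'); np.save('top.npy',s,allow_pickle=True)
sc=snap('scene'); np.save('scene.npy',sc,allow_pickle=True)
f=lambda L:np.array(L)/2.3+[160,110]
print('bed',px2w(s,f([(275,78),(462,64),(473,213),(286,229)]),.01))
print('board',px2w(s,f([(590,205),(676,220),(658,328),(571,309)]),.012))
print('handle top',px2w(s,f([(645,253)]),.118))
print('jar',px2w(s,f([(607,90)]),.1))
print('lugs',px2w(s,f([(288,184),(466,169)]),.068))
print('scraper',px2w(s,f([(655,208),(712,50)]),.01))
```

```text
bed [[ 0.69566417  0.17722504  0.01      ]
 [ 0.71659688 -0.08589578  0.01      ]
 [ 0.50492044 -0.0995316   0.01      ]
 [ 0.48143972  0.15769955  0.01      ]]
board [[ 0.51649316 -0.25978163  0.012     ]
 [ 0.49629099 -0.37638967  0.012     ]
 [ 0.34939734 -0.34668574  0.012     ]
 [ 0.37411879 -0.2305364   0.012     ]]
handle top [[ 0.43929625 -0.30746949  0.118     ]]
jar [[ 0.65600854 -0.26929099  0.1       ]]
lugs [[ 0.53442096  0.15090954  0.068     ]
 [ 0.55568921 -0.08600822  0.068     ]]
scraper [[ 0.51304636 -0.34889903  0.01      ]
 [ 0.73759227 -0.43629557  0.01      ]]
```

Run:
```python
import cv2,numpy as np
a=cv2.imread('pics/top0.png')[195:260,400:465]; b=cv2.imread('pics/scene0.png')[130:195,200:265]
g=lambda i:cv2.convertScaleAbs(cv2.resize(i,(390,390),interpolation=cv2.INTER_CUBIC),alpha=1.6)
cv2.imwrite('pics/mal.png',np.hstack([g(a),g(b)]))
```

```text
(no output)
```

View pics/mal.png

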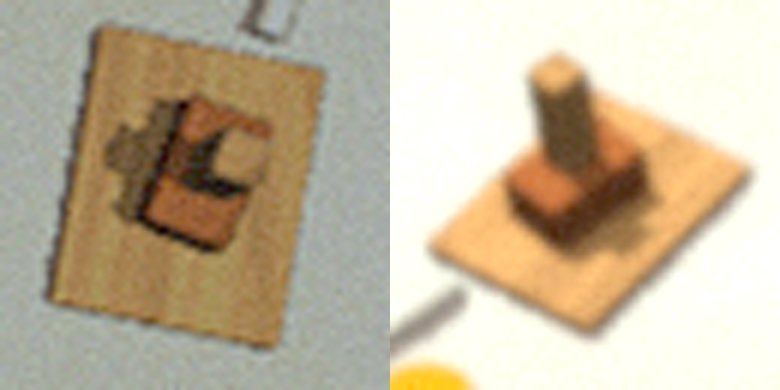

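```bash
cat >> h.py <<'E'
def cur():
    s=manip.state(); R=np.array(s['ee_rot']); return s,np.array(s['position']),R
def rows(target,yaw,n,R=None,p=None,arc=False,step=None):
    """print rows from the present pose to target with jaw yaw (deg), tool down"""
    from scipy.spatial.transform import Rotation as Ro
    s,p0,R0=cur(); p=p0; R=R0
    y=np.radians(yaw); Y=np.array([np.cos(y),np.sin(y),0]);Z=np.array([0,0,-1.]);Rt=np.c_[np.cross(Y,Z),Y,Z]
    rv=(Ro.from_matrix(R.T@Rt)).as_rotvec()
    t=np.array(target,float)
    a0,a1=np.arctan2(p[1],p[0]),np.arctan2(t[1],t[0]); r0,r1=np.hypot(*p[:2]),np.hypot(*t[:2])
    out=[];pp=p;Rc=R
    for i in range(1,n+1):
        f=i/n
        if arc:
            a=a0+f*(a1-a0);r=r0+f*(r1-r0);q=np.array([r*np.cos(a),r*np.sin(a),p[2]+f*(t[2]-p[2])])
        else: q=p+f*(t-p)
        d=Rc.T@(q-pp)*100
        out.append(np.r_[np.degrees(rv)/n,d]);pp=q;Rc=R@Ro.from_rotvec(rv*f).as_matrix()
    print('t',round(s['time'],2),'pos',np.round(p0,4),'F',np.round(s['ft_force'],2),'w',round(s['grip_width'],4),'yaw',np.round(np.degrees(np.arctan2(R0[1,1],R0[0,1])),2))
    for o in out: print(np.round(o,2))
E
python3 - <<'E'
from h import *
rows((.439,-.307,.215),-21,24,arc=True)
E
```

```text
t 2.2 pos [0.2065 0.5899 0.2226] F [-0.39 -0.19  0.19] w 0.0868 yaw 70.7
[ 0.   -0.    3.82 -4.77 -0.56  0.03]
[ 0.   -0.    3.82 -4.74 -0.6   0.03]
[ 0.   -0.    3.82 -4.7  -0.65  0.03]
[ 0.   -0.    3.82 -4.67 -0.69  0.03]
[ 0.   -0.    3.82 -4.63 -0.74  0.03]
[ 0.   -0.    3.82 -4.59 -0.78  0.03]
[ 0.   -0.    3.82 -4.56 -0.83  0.03]
[ 0.   -0.    3.82 -4.52 -0.87  0.03]
[ 0.   -0.    3.82 -4.48 -0.91  0.03]
[ 0.   -0.    3.82 -4.44 -0.96  0.03]
[ 0.   -0.    3.82 -4.41 -1.    0.03]
[ 0.   -0.    3.82 -4.37 -1.04  0.03]
[ 0.   -0.    3.82 -4.33 -1.08  0.03]
[ 0.   -0.    3.82 -4.29 -1.12  0.03]
[ 0.   -0.    3.82 -4.25 -1.15  0.03]
[ 0.   -0.    3.82 -4.21 -1.19  0.03]
[ 0.   -0.    3.82 -4.17 -1.23  0.03]
[ 0.   -0.    3.82 -4.13 -1.26  0.03]
[ 0.   -0.    3.82 -4.09 -1.3   0.03]
[ 0.   -0.    3.82 -4.05 -1.34  0.03]
[ 0.   -0.    3.82 -4.   -1.37  0.03]
[ 0.   -0.    3.82 -3.96 -1.4   0.03]
[ 0.   -0.    3.82 -3.92 -1.44  0.03]
[ 0.   -0.    3.82 -3.88 -1.47  0.03]
```

Call:
{"api": "carry_out", "payload": {
  "deltas": "0 0 3.8 -4.75 -0.6 0 1;0 0 3.8 -4.75 -0.6 0 1;0 0 3.8 -4.7 -0.65 0 1;0 0 3.8 -4.7 -0.7 0 1;0 0 3.8 -4.6 -0.75 0 1;0 0 3.8 -4.6 -0.8 0 1;0 0 3.8 -4.6 -0.8 0 1;0 0 3.8 -4.5 -0.9 0 1"
}}

```text
time: 3.0
position: [0.4873, 0.3425, 0.2209]
ee_rot: [[-0.644, 0.765, -0.003], [0.765, 0.644, 0.004], [0.004, 0.0, -1.0]]
ft_force: [0.7, 0.8, 0.2]
grip_width: 0.087
```

Call:
{"api": "carry_out", "payload": {
  "deltas": "0 0 3.8 -4.5 -0.9 0 1;0 0 3.8 -4.45 -0.95 0 1;0 0 3.8 -4.4 -1 0 1;0 0 3.8 -4.4 -1.05 0 1;0 0 3.8 -4.3 -1.1 0 1;0 0 3.8 -4.3 -1.1 0 1;0 0 3.8 -4.25 -1.15 0 1;0 0 3.8 -4.2 -1.2 0 1"
}}

```text
time: 3.8
position: [0.5689, -0.0161, 0.2201]
ee_rot: [[-0.144, 0.99, 0.001], [0.99, 0.144, 0.004], [0.004, 0.001, -1.0]]
ft_force: [0.4, 0.4, -0.5]
grip_width: 0.0873
```

Run:
```python
from h import *
rows((.439,-.307,.215),-21,8,arc=True)
```

```text
t 3.8 pos [ 0.5689 -0.0161  0.2201] F [ 0.43  0.4  -0.48] w 0.0873 yaw 8.31
[ 0.   -0.03  3.66 -3.95 -1.27  0.05]
[ 0.   -0.03  3.66 -3.91 -1.29  0.05]
[ 0.   -0.03  3.66 -3.87 -1.32  0.05]
[ 0.   -0.03  3.66 -3.82 -1.35  0.05]
[ 0.   -0.03  3.66 -3.78 -1.38  0.06]
[ 0.   -0.03  3.66 -3.74 -1.4   0.06]
[ 0.   -0.03  3.66 -3.7  -1.43  0.06]
[ 0.   -0.03  3.66 -3.66 -1.45  0.06]
```

Call:
{"api": "carry_out", "payload": {
  "deltas": "0 0 3.7 -3.95 -1.25 0.05 1;0 0 3.7 -3.9 -1.3 0.05 1;0 0 3.7 -3.9 -1.3 0.05 1;0 0 3.7 -3.8 -1.35 0.05 1;0 0 3.7 -3.8 -1.4 0.05 1;0 0 3.7 -3.8 -1.4 0.05 1;0 0 3.7 -3.7 -1.45 0.05 1;0 0 3.7 -3.7 -1.45 0.05 1"
}}

```text
time: 4.6
position: [0.4304, -0.3197, 0.2158]
ee_rot: [[0.385, 0.923, 0.005], [0.923, -0.385, 0.003], [0.005, 0.004, -1.0]]
ft_force: [0.5, -0.4, 0.9]
grip_width: 0.0869
```

Run:
```python
from h import *
s=snap('wrist','w1'); np.save('w1.npy',s,allow_pickle=True)
rows((.439,-.307,.215),-21,1)
R=cv2.Rodrigues(np.array(s['rvec'],float))[0];print(-R.T@np.array(s['tvec']).reshape(3))
```

```text
t 4.65 pos [ 0.4248 -0.3258  0.2161] F [-5.93 -6.21  0.42] w 0.0868 yaw -23.37
[ 0.19 -0.14 -2.37  2.29  0.55  0.12]
[ 0.45948819 -0.24875172  0.3771503 ]
```

View pics/w1.png

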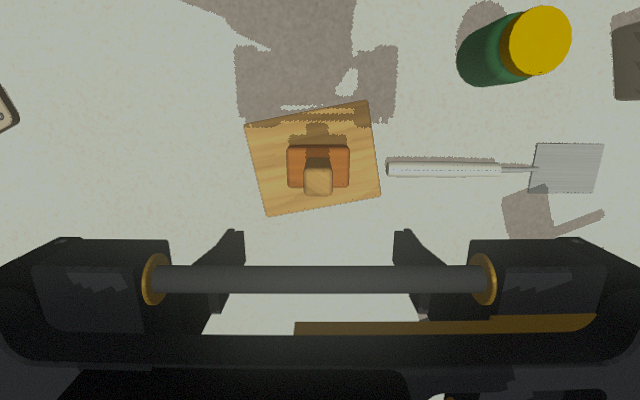

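Run:
```python
import cv2,numpy as np
a=cv2.imread('pics/w1.png')[90:225,235:395]
cv2.imwrite('pics/w1c.png',cv2.resize(a,None,fx=5,fy=4.4,interpolation=cv2.INTER_CUBIC)[:600])
```

```text
(no output)
```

View pics/w1c.png

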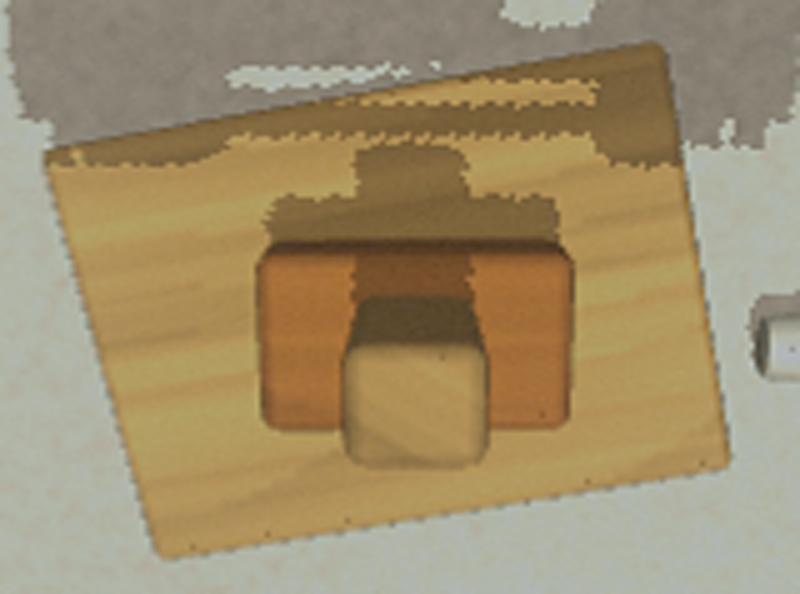

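Run:
```python
from h import *
s=np.load('w1.npy',allow_pickle=True).item()
f=lambda L:np.array(L,float)/[5,4.4]+[235,90]
h=px2w(s,f([(343,343),(488,343),(488,468),(343,468)]),.118);print(h,h.mean(0))
q=px2w(s,f([(259,255),(572,253),(571,430),(263,430)]),.048);print(q,q.mean(0))
d=q[2]-q[3]; print(np.degrees(np.arctan2(d[1],d[0])),np.linalg.norm(d)); d=q[1]-q[0]; print(np.degrees(np.arctan2(d[1],d[0])),np.linalg.norm(d))
b=px2w(s,f([(46,150),(662,43),(730,465),(163,558)]),.012);print(b,b.mean(0))
d=b[1]-b[0]; print(np.degrees(np.arctan2(d[1],d[0])),np.linalg.norm(d))
rows((.439,-.307,.215),-21,1)
```

```text
[[ 0.43004917 -0.28859067  0.118     ]
 [ 0.45321167 -0.29827526  0.118     ]
 [ 0.44366313 -0.32200281  0.118     ]
 [ 0.41988924 -0.31205043  0.118     ]] [ 0.4367033  -0.30522979  0.118     ]
[[ 0.41405325 -0.27225484  0.048     ]
 [ 0.47664357 -0.29787313  0.048     ]
 [ 0.46030938 -0.33964013  0.048     ]
 [ 0.39666639 -0.31300774  0.048     ]] [ 0.43691815 -0.30569396  0.048     ]
-22.70762347425404 0.06899068035576791
-22.259338136821242 0.06763020200894414
[[ 0.37435808 -0.22993199  0.012     ]
 [ 0.51747365 -0.26007695  0.012     ]
 [ 0.4935608  -0.37459725  0.012     ]
 [ 0.35046791 -0.34510525  0.012     ]] [ 0.43396511 -0.30242786  0.012     ]
-11.89454928625004 0.1462558886593756
t 4.65 pos [ 0.4248 -0.3258  0.2161] F [-5.93 -6.21  0.42] w 0.0868 yaw -23.37
[ 0.19 -0.14 -2.37  2.29  0.55  0.12]
```

Run:
```python
from h import *
rows((.437,-.3055,.15),-22.5,2)
```

```text
t 4.65 pos [ 0.4248 -0.3258  0.2161] F [-5.93 -6.21  0.42] w 0.0868 yaw -23.37
[ 0.1  -0.07 -0.43  1.17  0.14  3.31]
[ 0.1  -0.07 -0.43  1.17  0.16  3.31]
```

Call:
{"api": "carry_out", "payload": {
  "deltas": "0.1 0 -0.4 1.5 0.3 3.3 1;0.1 0 -0.4 0.9 0 3.3 1;0 0 0 0 0 0 1"
}}

```text
time: 4.95
position: [0.4361, -0.308, 0.1503]
ee_rot: [[0.39, 0.921, 0.005], [0.921, -0.39, 0.001], [0.003, 0.004, -1.0]]
ft_force: [-0.2, 0.5, 0.3]
grip_width: 0.0872
```

Run:
```python
from h import *
rows((.437,-.3055,.056),-22.5,2)
```

```text
t 4.95 pos [ 0.4361 -0.308   0.1503] F [-0.17  0.46  0.26] w 0.0872 yaw -22.98
[ 0.12 -0.08 -0.24  0.12 -0.03  4.71]
[ 0.12 -0.08 -0.24  0.13 -0.02  4.71]
```

Call:
{"api": "carry_out", "payload": {
  "deltas": "0.1 -0.1 -0.2 0.15 0 4.7 1;0.1 -0.1 -0.2 0.15 0 4.7 1;0 0 0 0 0 0 1"
}}

```text
time: 5.25
position: [0.4409, -0.3063, 0.0586]
ee_rot: [[0.382, 0.924, 0.006], [0.924, -0.382, -0.003], [-0.0, 0.006, -1.0]]
ft_force: [0.1, 0.5, 0.6]
grip_width: 0.0871
```

Run:
```python
from h import *
rows((.437,-.3055,.056),-22.5,1)
```

```text
t 5.25 pos [ 0.4409 -0.3063  0.0586] F [0.1  0.47 0.64] w 0.0871 yaw -22.45
[ 0.35  0.02  0.05 -0.07 -0.39  0.26]
```

Call:
{"api": "carry_out", "payload": {
  "deltas": "0.35 0 0 -0.05 -0.4 0.25 1;0 0 0 0 0 0 1;0 0 0 0 0 0 -1;0 0 0 0 0 0 -1;0 0 0 0 0 0 -1;0 0 0 0 0 0 -1;0 0 0 0 0 0 -1;0 0 0 0 0 0 -1"
}}

```text
time: 6.05
position: [0.4416, -0.3086, 0.0667]
ee_rot: [[0.382, 0.924, 0.011], [0.924, -0.382, -0.004], [0.0, 0.012, -1.0]]
ft_force: [0.3, 0.4, -0.4]
grip_width: 0.0471
```

Call:
{"api": "carry_out", "payload": {
  "deltas": "0.3 0 0 0 -0.2 0.6 -1;0.3 0 0 0 0 0.4 -1;0 0 0 0 0 0.2 -1;0 0 0 0 0 0.1 -1"
}}

```text
time: 6.45
position: [0.44, -0.308, 0.0544]
ee_rot: [[0.382, 0.924, 0.001], [0.924, -0.382, 0.001], [0.002, 0.0, -1.0]]
ft_force: [-8.3, 6.4, 29.5]
grip_width: 0.0258
```

Run:
```python
from h import *
rows((.437,-.3055,.056),-22.5,1)
```

```text
t 6.45 pos [ 0.44   -0.308   0.0544] F [-8.25  6.42 29.53] w 0.0258 yaw -22.48
[ 0.02 -0.1   0.02  0.12 -0.37 -0.16]
```

Call:
{"api": "carry_out", "payload": {
  "deltas": "0 0 0 0 0 -0.3 -1;0 0 0 0 0 -1 -1;0 0 0 0 0 -2 -1;0 0 0 0 0 -2 -1;0 0 0 0 0 -1 -1"
}}

```text
time: 6.95
position: [0.4378, -0.3073, 0.1175]
ee_rot: [[0.383, 0.924, -0.006], [0.924, -0.383, 0.003], [0.001, -0.006, -1.0]]
ft_force: [0.2, 0.6, -3.3]
grip_width: 0.0258
```

Run:
```python
from h import *
rows((.437,-.3055,.11),-22.5,1)
a=cv2.imread('pics/top0.png')[130:215,275:370]
cv2.imwrite('pics/bed.png',cv2.convertScaleAbs(cv2.resize(a,None,fx=7,fy=7,interpolation=cv2.INTER_CUBIC),alpha=1.5))
```

```text
t 6.95 pos [ 0.4378 -0.3073  0.1175] F [ 0.2   0.6  -3.35] w 0.0258 yaw -22.52
[-0.37 -0.04 -0.02  0.13 -0.13  0.75]
```

View pics/bed.png

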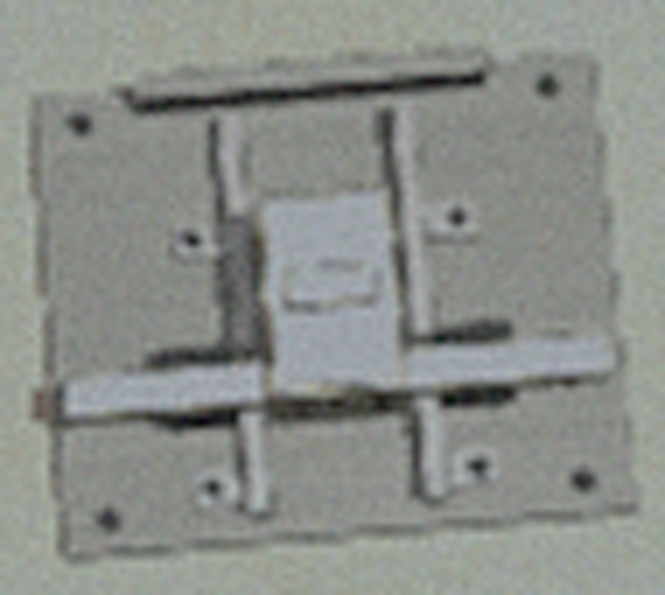

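```bash
cat >> h.py <<'E'
def fitrect(P,L,W):
    """P: 4 corners in order (+x+y),(+x-y),(-x-y),(-x+y) -> centre,yaw"""
    from scipy.optimize import least_squares
    M=np.array([[L/2,W/2],[L/2,-W/2],[-L/2,-W/2],[-L/2,W/2]])
    def r(v):
        c,s_=np.cos(v[2]),np.sin(v[2]); return (M@np.array([[c,s_],[-s_,c]])+v[:2]-P).ravel()
    o=least_squares(r,[*P.mean(0),0]); return o.x,o.fun.reshape(-1,2)
E
python3 - <<'E'
from h import *
s=np.load('top.npy',allow_pickle=True).item()
f=lambda L:np.array(L,float)/7+[275,130]
B=px2w(s,f([(32,97),(595,62),(637,510),(65,558)]),.01)[:,:2]
x,e=fitrect(B,.215,.26); print(x,np.degrees(x[2]),e)
c,s_=np.cos(x[2]),np.sin(x[2]); o=x[:2]-.0375*np.array([c,s_]); print('origin',o)
L=px2w(s,f([(65,418),(613,377),(613,338),(65,385)]),.068)[:,:2]
print((L-o)@np.array([[c,-s_],[s_,c]]))
b=px2w(s,f([(140,108),(485,82)]),.025)[:,:2];print((b-o)@np.array([[c,-s_],[s_,c]]))
E
```

```text
[0.59852305 0.03785235 0.08144891] 4.666678507119852 [[-7.60822777e-04 -1.04121031e-03]
 [ 3.09670068e-03  9.29323782e-05]
 [-2.17556998e-03  1.60583683e-04]
 [-1.60307923e-04  7.87694247e-04]]
origin [0.56114736 0.03480139]
[[-0.01608438  0.12069249]
 [-0.01643482 -0.11974666]
 [ 0.00086872 -0.12129061]
 [-0.00143078  0.11977239]]
[[ 0.13256825  0.08072384]
 [ 0.13232881 -0.07754043]]
```

```bash
cat >> h.py <<'E'
BO=np.array([.56115,.0348]); BY=4.67
def b2w(x,y): 
    a=np.radians(BY);return BO+np.array([x*np.cos(a)-y*np.sin(a),x*np.sin(a)+y*np.cos(a)])
def w2b(p):
    a=np.radians(BY);d=np.array(p)[:2]-BO;return np.array([d[0]*np.cos(a)+d[1]*np.sin(a),-d[0]*np.sin(a)+d[1]*np.cos(a)])
def st():
    s,p,R=cur();print('t',round(s['time'],2),'bed',np.round(w2b(p)*1000,1),'z',round(p[2]*1000,1),'F',np.round(s['ft_force'],1),'yaw',np.round(np.degrees(np.arctan2(R[1,1],R[0,1])),2))
E
python3 - <<'E'
from h import *
print(b2w(-.085,-.1))
rows((*b2w(-.085,-.10),.0905),4.67,6)
E
```

```text
[ 0.48457385 -0.07178843]
t 6.95 pos [ 0.4378 -0.3073  0.1175] F [ 0.2   0.6  -3.35] w 0.0258 yaw -22.52
[-0.06 -0.02 -4.53  3.92 -0.78  0.46]
[-0.06 -0.02 -4.53  3.97 -0.47  0.46]
[-0.06 -0.02 -4.53  4.   -0.15  0.45]
[-0.06 -0.02 -4.53  4.    0.16  0.45]
[-0.06 -0.02 -4.53  3.97  0.48  0.45]
[-0.06 -0.02 -4.53  3.92  0.79  0.45]
```

Call:
{"api": "carry_out", "payload": {
  "deltas": "0 0 -4.5 3.9 -0.8 0.4 -1;0 0 -4.5 4 -0.5 0.4 -1;0 0 -4.5 4 -0.15 0.4 -1;0 0 -4.5 4 0.15 0.5 -1;0 0 -4.5 4 0.5 0.5 -1;0 0 -4 3 0.6 0.4 -1;0 0 0 0 0 0 -1"
}}

```text
time: 7.65
position: [0.4827, -0.0737, 0.0922]
ee_rot: [[-0.085, 0.996, -0.003], [0.996, 0.085, 0.0], [0.001, -0.003, -1.0]]
ft_force: [-0.2, 0.1, -2.1]
grip_width: 0.0257
```

Run:
```python
from h import *
snap('wrist','w2');st()
rows((*b2w(-.07,-.10),.0905),4.67,1)
```

```text
t 7.7 bed [ -87.5 -103.8] z 92.4 F [ 0.4 -0.8 -1.8] yaw 4.65
t 7.7 pos [ 0.4824 -0.0758  0.0924] F [ 0.44 -0.8  -1.81] w 0.0257 yaw 4.65
[-0.17  0.01 -0.02  0.38  1.75  0.19]
```

View pics/w2.png

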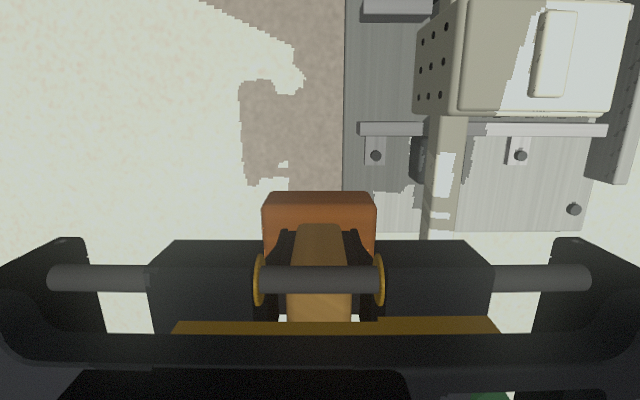

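Call:
{"api": "carry_out", "payload": {
  "deltas": "0 0 0 0.2 1 0.2 -1;0 0 0 0.2 1 0.1 -1;0 0 0 0 0.3 0.1 -1;0 0 0 0 0.2 0.1 -1;0 0 0 0 0.2 0.05 -1"
}}

```text
time: 8.2
position: [0.5111, -0.0732, 0.0864]
ee_rot: [[-0.074, 0.997, -0.003], [0.997, 0.074, -0.002], [-0.002, -0.003, -1.0]]
ft_force: [0.8, 1.4, -2.2]
grip_width: 0.0257
```

Run:
```python
from h import *
st()
```

```text
t 8.2 bed [ -58.7 -103.5] z 86.4 F [ 0.8  1.4 -2.2] yaw 4.25
```

Call:
{"api": "carry_out", "payload": {
  "deltas": "0 0 -0.4 0.2 0.1 -0.3 -1;0 0 0 0.1 0.2 -0.1 -1;0 0 0 0 0.2 0 -1"
}}

```text
time: 8.5
position: [0.5159, -0.0704, 0.0906]
ee_rot: [[-0.08, 0.997, -0.003], [0.997, 0.08, -0.002], [-0.002, -0.004, -1.0]]
ft_force: [-0.3, 0.0, -2.2]
grip_width: 0.0259
```

Run:
```python
from h import *
st()
```

```text
t 8.5 bed [ -53.7 -101.1] z 90.6 F [-0.3  0.  -2.2] yaw 4.59
```

Call:
{"api": "carry_out", "payload": {
  "deltas": "0 0 0 0 0.2 0 -1;0 0 0 0 0.2 0 -1;0 0 0 0 0.2 0 -1"
}}

```text
time: 8.8
position: [0.5211, -0.0699, 0.0904]
ee_rot: [[-0.08, 0.997, -0.006], [0.997, 0.08, -0.002], [-0.001, -0.006, -1.0]]
ft_force: [-7.8, -1.7, -2.6]
grip_width: 0.0255
```

Run:
```python
from h import *
st()
```

```text
t 8.8 bed [ -48.4 -101.1] z 90.4 F [-7.8 -1.7 -2.6] yaw 4.6
```

Call:
{"api": "carry_out", "payload": {
  "deltas": "0 0 0 0 0.2 0 -1;0 0 0 0 0.2 0 -1"
}}

```text
time: 9.0
position: [0.5216, -0.07, 0.0889]
ee_rot: [[-0.08, 0.997, -0.014], [0.997, 0.08, -0.002], [-0.001, -0.014, -1.0]]
ft_force: [-6.8, -1.1, -0.9]
grip_width: 0.0261
```

Call:
{"api": "carry_out", "payload": {
  "deltas": "0 0 0 0 0.2 0 -1;0 0 0 0 0.2 0 -1"
}}

```text
time: 9.2
position: [0.5217, -0.0701, 0.0871]
ee_rot: [[-0.08, 0.997, -0.023], [0.997, 0.08, -0.002], [-0.0, -0.024, -1.0]]
ft_force: [-6.3, -1.4, -1.9]
grip_width: 0.026
```

Run:
```python
from h import *
st()
```

```text
t 9.2 bed [ -47.8 -101.4] z 87.1 F [-6.3 -1.4 -1.9] yaw 4.56
```

Call:
{"api": "carry_out", "payload": {
  "deltas": "-0.6 0 0 0 0.25 -0.15 -1;-0.6 0 0 0 0.25 -0.15 -1"
}}

```text
time: 9.4
position: [0.5219, -0.0702, 0.0873]
ee_rot: [[-0.079, 0.997, -0.014], [0.997, 0.079, -0.001], [0.0, -0.014, -1.0]]
ft_force: [-8.4, -0.5, -3.4]
grip_width: 0.026
```

Run:
```python
from h import *
st()
```

```text
t 9.4 bed [ -47.7 -101.4] z 87.3 F [-8.4 -0.5 -3.4] yaw 4.55
```

Call:
{"api": "carry_out", "payload": {
  "deltas": "-0.6 0 0 0 0.35 -0.2 -1;-0.4 0 0 0 0.35 -0.2 -1"
}}

```text
time: 9.6
position: [0.5231, -0.0703, 0.0884]
ee_rot: [[-0.079, 0.997, -0.009], [0.997, 0.079, 0.0], [0.001, -0.009, -1.0]]
ft_force: [-8.8, -1.3, -3.4]
grip_width: 0.0257
```

Run:
```python
from h import *
st()
```

```text
t 9.6 bed [ -46.5 -101.6] z 88.4 F [-8.8 -1.3 -3.4] yaw 4.53
```

Call:
{"api": "carry_out", "payload": {
  "deltas": "-0.5 0 0 0 0.4 -0.2 -1;-0.5 0 0 0 0.4 -0.2 -1;-0.5 0 0 0 0.4 -0.2 -1"
}}

```text
time: 9.9
position: [0.5257, -0.0704, 0.0895]
ee_rot: [[-0.078, 0.997, -0.004], [0.997, 0.078, 0.002], [0.002, -0.004, -1.0]]
ft_force: [-9.1, -1.5, -4.6]
grip_width: 0.0258
```

Run:
```python
from h import *
st()
```

```text
t 9.9 bed [ -43.9 -102. ] z 89.5 F [-9.1 -1.5 -4.6] yaw 4.49
```

Call:
{"api": "carry_out", "payload": {
  "deltas": "-0.4 0 0 0.05 0.45 -0.2 -1;-0.4 0 0 0.05 0.45 -0.15 -1;-0.4 0 0 0.05 0.45 -0.15 -1;-0.4 0 0 0.05 0.45 -0.15 -1"
}}

```text
time: 10.3
position: [0.529, -0.0704, 0.0893]
ee_rot: [[-0.076, 0.997, -0.009], [0.997, 0.076, 0.001], [0.002, -0.009, -1.0]]
ft_force: [-14.4, -2.9, -0.6]
grip_width: 0.0256
```

Run:
```python
from h import *
st()
```

```text
t 10.3 bed [ -40.7 -102.2] z 89.3 F [-14.4  -2.9  -0.6] yaw 4.35
```

Call:
{"api": "carry_out", "payload": {
  "deltas": "0 0 0 0 -1.5 0 -1;0 0 0 1 -2 0 -1;0 0 -0.3 4 0 0 -1;0 0 0 5 0 0 -1;0 0 0 5 0 0 -1;0 0 0 4 0 0 -1;0 0 0 1 0 0 -1"
}}

```text
time: 11.0
position: [0.4769, 0.1297, 0.0895]
ee_rot: [[-0.073, 0.997, -0.009], [0.997, 0.073, 0.001], [0.002, -0.009, -1.0]]
ft_force: [0.2, -0.3, -2.5]
grip_width: 0.026
```

Run:
```python
from h import *
st()
rows((*b2w(-.065,.10),.0905),4.67,2)
s=snap('top','t1');snap('scene','s1');snap('wrist','w3')
a=cv2.imread('pics/t1.png')[130:215,275:370]
cv2.imwrite('pics/bed1.png',cv2.convertScaleAbs(cv2.resize(a,None,fx=7,fy=7,interpolation=cv2.INTER_CUBIC),alpha=1.5))
```

```text
t 11.0 bed [-76.3 101.5] z 89.5 F [ 0.2 -0.3 -2.5] yaw 4.18
t 11.0 pos [0.4769 0.1297 0.0895] F [ 0.15 -0.31 -2.46] w 0.026 yaw 4.18
[-0.25 -0.05 -0.25 -0.07  0.56 -0.06]
[-0.25 -0.05 -0.25 -0.07  0.56 -0.05]
```

View pics/bed1.png

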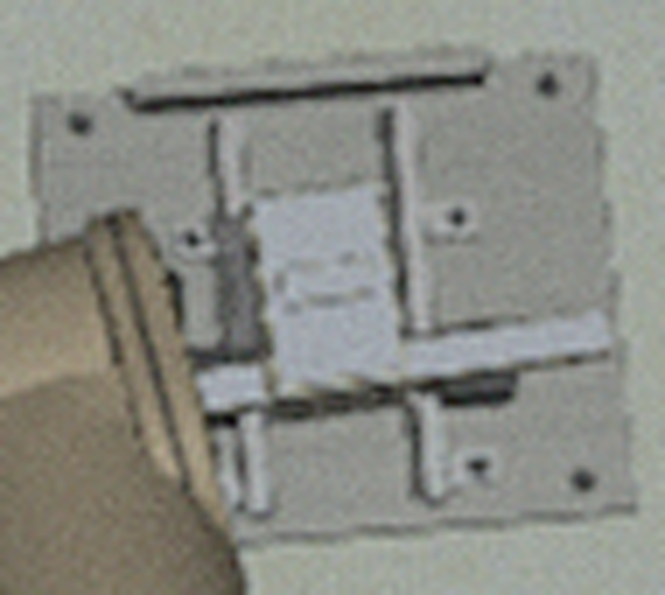

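View pics/w3.png

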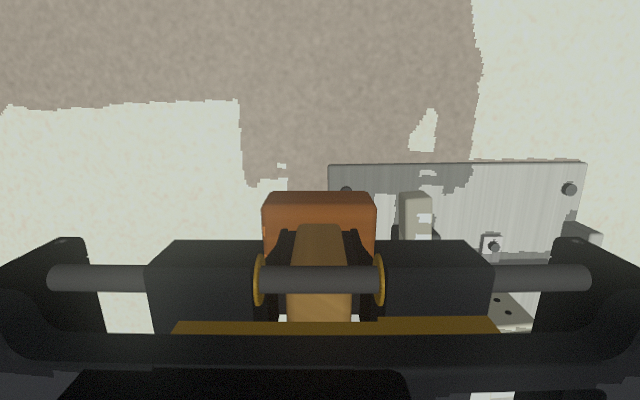

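Call:
{"api": "carry_out", "payload": {
  "deltas": "-0.3 0 -0.3 -0.1 0.7 -0.1 -1;-0.2 0 -0.2 -0.1 0.5 -0.05 -1;0 0 0 0 0.2 0 -1;0 0 0 0 0.2 0 -1"
}}

```text
time: 11.55
position: [0.4962, 0.1179, 0.0909]
ee_rot: [[-0.07, 0.998, 0.001], [0.998, 0.07, -0.002], [-0.002, 0.001, -1.0]]
ft_force: [0.2, 0.6, -2.9]
grip_width: 0.0256
```

Run:
```python
from h import *
st()
```

```text
t 11.55 bed [-58.   88.1] z 90.9 F [ 0.2  0.6 -2.9] yaw 4.02
```

Call:
{"api": "carry_out", "payload": {
  "deltas": "0 0 -0.5 0.6 0.1 0 -1;0 0 -0.2 0.5 0.2 0 -1;0 0 0 0 0.2 0 -1;0 0 0 0 0.2 0 -1"
}}

```text
time: 11.95
position: [0.5002, 0.1294, 0.0895]
ee_rot: [[-0.083, 0.997, -0.006], [0.997, 0.083, -0.004], [-0.003, -0.006, -1.0]]
ft_force: [-5.7, -1.0, -1.2]
grip_width: 0.0259
```

Run:
```python
from h import *
st()
```

```text
t 11.95 bed [-53.1  99.3] z 89.5 F [-5.7 -1.  -1.2] yaw 4.75
```

Contact on the left lug at about -54. Push on.

Call:
{"api": "carry_out", "payload": {
  "deltas": "-0.4 0 0 0 0.3 -0.15 -1;-0.5 0 0 0 0.4 -0.2 -1;-0.5 0 0 0 0.45 -0.2 -1;-0.5 0 0 0 0.45 -0.2 -1"
}}

```text
time: 12.35
position: [0.5107, 0.1306, 0.094]
ee_rot: [[-0.084, 0.996, 0.015], [0.996, 0.084, -0.004], [-0.005, 0.015, -1.0]]
ft_force: [-9.6, 0.1, -3.8]
grip_width: 0.026
```

Run:
```python
from h import *
st()
```

```text
t 12.35 bed [-42.5  99.6] z 94.0 F [-9.6  0.1 -3.8] yaw 4.82
```

Call:
{"api": "carry_out", "payload": {
  "deltas": "0.2 0 0 0 0.4 0 -1;0 0 0 0 0.4 0 -1;0 0 0 0 0.4 0 -1"
}}

```text
time: 12.65
position: [0.5153, 0.1316, 0.0911]
ee_rot: [[-0.084, 0.996, -0.005], [0.996, 0.084, -0.006], [-0.005, -0.006, -1.0]]
ft_force: [-14.9, -0.3, -0.2]
grip_width: 0.0258
```

Run:
```python
from h import *
st()
```

```text
t 12.65 bed [-37.8 100.2] z 91.1 F [-14.9  -0.3  -0.2] yaw 4.82
```

Call:
{"api": "carry_out", "payload": {
  "deltas": "0 0 0 0 -1.5 0 -1;0 0 0 -1 -2 0 -1;0 0 0 -4 0 0 -1;0 0 0 -5 0 0 -1;0 0 0 -5 0 0 -1;0 0 0 -4 0 0 -1;0 0 0 -1 0 0 -1;0 0 0 0 0.3 0 -1"
}}

```text
time: 13.45
position: [0.5067, -0.076, 0.0953]
ee_rot: [[-0.088, 0.996, 0.012], [0.996, 0.088, -0.006], [-0.007, 0.011, -1.0]]
ft_force: [0.4, 0.1, -2.2]
grip_width: 0.026
```

Run:
```python
from h import *
st()
rows((*b2w(-.060,-.10),.0905),4.67,2)
```

```text
t 13.45 bed [ -63.3 -106. ] z 95.3 F [ 0.4  0.1 -2.2] yaw 5.05
t 13.45 pos [ 0.5067 -0.076   0.0953] F [ 0.37  0.09 -2.2 ] w 0.026 yaw 5.05
[0.32 0.19 0.19 0.3  0.16 0.24]
[0.32 0.19 0.19 0.3  0.16 0.24]
```

Call:
{"api": "carry_out", "payload": {
  "deltas": "0.35 0.2 0.2 0.3 0.3 0.25 -1;0.3 0.2 0.2 0.3 0.2 0.2 -1;0 0 0 0 0.2 0 -1;0 0 0 0 0.2 0 -1;0 0 0 0 0.2 0 -1"
}}

```text
time: 13.95
position: [0.5189, -0.0623, 0.0899]
ee_rot: [[-0.088, 0.996, -0.002], [0.996, 0.088, 0.002], [0.002, -0.002, -1.0]]
ft_force: [-4.6, -0.6, -1.7]
grip_width: 0.0256
```

Run:
```python
from h import *
st()
```

```text
t 13.95 bed [-50.  -93.4] z 89.9 F [-4.6 -0.6 -1.7] yaw 5.04
```

Call:
{"api": "carry_out", "payload": {
  "deltas": "-0.4 0 0 -0.1 0.3 -0.15 -1;-0.4 0 0 -0.1 0.4 -0.15 -1;-0.4 0 0 -0.1 0.45 -0.15 -1;-0.3 0 0 -0.1 0.45 -0.1 -1;-0.2 0 0 0 0.4 0 -1"
}}

```text
time: 14.45
position: [0.5314, -0.0642, 0.0919]
ee_rot: [[-0.089, 0.996, 0.01], [0.996, 0.088, 0.006], [0.005, 0.011, -1.0]]
ft_force: [-9.9, -1.0, -0.2]
grip_width: 0.026
```

Run:
```python
from h import *
st()
```

```text
t 14.45 bed [-37.7 -96.2] z 91.9 F [-9.9 -1.  -0.2] yaw 5.08
```

Call:
{"api": "carry_out", "payload": {
  "deltas": "0 0 0 0 0.4 0 -1;0 0 0 0 0.4 0 -1"
}}

```text
time: 14.65
position: [0.5344, -0.0643, 0.09]
ee_rot: [[-0.088, 0.996, -0.001], [0.996, 0.088, 0.006], [0.006, -0.0, -1.0]]
ft_force: [-10.4, -0.4, -1.3]
grip_width: 0.0257
```

Run:
```python
from h import *
st()
```

```text
t 14.65 bed [-34.7 -96.6] z 90.0 F [-10.4  -0.4  -1.3] yaw 5.07
```

Call:
{"api": "carry_out", "payload": {
  "deltas": "-0.2 0 0 0 0.4 -0.1 -1;-0.2 0 0 0 0.4 -0.1 -1"
}}

```text
time: 14.85
position: [0.5359, -0.0648, 0.0894]
ee_rot: [[-0.088, 0.996, -0.008], [0.996, 0.088, 0.006], [0.006, -0.008, -1.0]]
ft_force: [-13.9, -1.8, -0.8]
grip_width: 0.0259
```

Run:
```python
from h import *
st()
```

```text
t 14.85 bed [-33.3 -97.2] z 89.4 F [-13.9  -1.8  -0.8] yaw 5.05
```

Call:
{"api": "carry_out", "payload": {
  "deltas": "0 0 0 0 -1.5 0 -1;0 0 0 1 -1.6 0 -1;0 0 0 4 0 0 -1;0 0 0 5 0 0 -1;0 0 0 5 0 0 -1;0 0 0 4 0 0 -1;0 0 0 1 0 0 -1;0 0 0 0 0.3 0 -1"
}}

```text
time: 15.65
position: [0.493, 0.1381, 0.0933]
ee_rot: [[-0.084, 0.996, 0.003], [0.996, 0.084, 0.008], [0.008, 0.004, -1.0]]
ft_force: [0.4, -0.5, -2.8]
grip_width: 0.0258
```

Run:
```python
from h import *
st()
rows((*b2w(-.055,.10),.0905),4.67,2)
```

```text
t 15.65 bed [-59.5 108.5] z 93.3 F [ 0.4 -0.5 -2.8] yaw 4.81
t 15.65 pos [0.493  0.1381 0.0933] F [ 0.44 -0.51 -2.84] w 0.0258 yaw 4.81
[ 0.11 -0.23  0.07 -0.43  0.22  0.14]
[ 0.11 -0.23  0.07 -0.43  0.22  0.14]
```

Call:
{"api": "carry_out", "payload": {
  "deltas": "0.1 -0.2 0.1 -0.3 0.3 0.15 -1;0.1 -0.2 0 -0.3 0.2 0.1 -1;0 0 0 0 0.2 0 -1;0 0 0 0 0.2 0 -1;0 0 0 0 0.2 0 -1"
}}

```text
time: 16.15
position: [0.5069, 0.1267, 0.0906]
ee_rot: [[-0.075, 0.997, 0.0], [0.997, 0.075, -0.001], [-0.001, 0.0, -1.0]]
ft_force: [-5.4, 0.1, -2.0]
grip_width: 0.0258
```

Run:
```python
from h import *
st()
```

```text
t 16.15 bed [-46.6  96. ] z 90.6 F [-5.4  0.1 -2. ] yaw 4.28
```

Call:
{"api": "carry_out", "payload": {
  "deltas": "-0.4 0 0 0.1 0.3 -0.15 -1;-0.4 0 0 0.1 0.4 -0.15 -1;-0.4 0 0 0.1 0.45 -0.15 -1;-0.3 0 0 0 0.45 -0.1 -1;-0.2 0 0 0 0.4 0 -1;0 0 0 0 0.4 0 -1"
}}

```text
time: 16.75
position: [0.5201, 0.1293, 0.0912]
ee_rot: [[-0.074, 0.997, 0.006], [0.997, 0.074, -0.004], [-0.005, 0.006, -1.0]]
ft_force: [-11.8, -0.5, -1.6]
grip_width: 0.0257
```

Run:
```python
from h import *
st()
```

```text
t 16.75 bed [-33.3  97.5] z 91.2 F [-11.8  -0.5  -1.6] yaw 4.24
```

Call:
{"api": "carry_out", "payload": {
  "deltas": "-0.1 0 0 0 0.4 -0.1 -1;-0.2 0 0 0 0.4 -0.1 -1;-0.2 0 0 0 0.4 -0.1 -1"
}}

```text
time: 17.05
position: [0.5227, 0.1298, 0.0903]
ee_rot: [[-0.074, 0.997, -0.007], [0.997, 0.074, -0.006], [-0.006, -0.007, -1.0]]
ft_force: [-14.7, 0.2, -0.5]
grip_width: 0.0258
```

Run:
```python
from h import *
st()
```

```text
t 17.05 bed [-30.6  97.8] z 90.3 F [-14.7   0.2  -0.5] yaw 4.22
```

Wedged left at -30.6 (advance 7 mm per cycle). On to the right.

Call:
{"api": "carry_out", "payload": {
  "deltas": "0 0 0 0 -1.5 0 -1;0 0 0 -1 -1.6 0 -1;0 0 0 -4 0 0 -1;0 0 0 -5 0 0 -1;0 0 0 -5 0 0 -1;0 0 0 -4 0 0 -1;0 0 0 -0.6 0 0 -1;0 0 0 0.2 0.3 0 -1"
}}

```text
time: 17.85
position: [0.5117, -0.0714, 0.0934]
ee_rot: [[-0.077, 0.997, 0.003], [0.997, 0.077, -0.006], [-0.006, 0.002, -1.0]]
ft_force: [0.3, 0.2, -2.2]
grip_width: 0.0261
```

Run:
```python
from h import *
st()
rows((*b2w(-.05,-.10),.0905),4.67,2)
```

```text
t 17.85 bed [ -57.9 -101.8] z 93.4 F [ 0.3  0.2 -2.2] yaw 4.4
t 17.85 pos [ 0.5117 -0.0714  0.0934] F [ 0.28  0.21 -2.15] w 0.0261 yaw 4.4
[ 0.06  0.18 -0.13  0.09  0.39  0.14]
[ 0.06  0.18 -0.13  0.09  0.4   0.14]
```

Call:
{"api": "carry_out", "payload": {
  "deltas": "0 0.2 -0.1 0 0.5 0.15 -1;0 0.2 -0.1 0 0.3 0.1 -1;0 0 0 0 0.2 0 -1;0 0 0 0 0.2 0 -1;0 0 0 0 0.2 0 -1;0 0 0 0 0.2 0 -1"
}}

```text
time: 18.45
position: [0.5284, -0.0641, 0.0897]
ee_rot: [[-0.088, 0.996, -0.001], [0.996, 0.088, 0.003], [0.003, -0.001, -1.0]]
ft_force: [-5.1, -1.5, -1.4]
grip_width: 0.0259
```

Run:
```python
from h import *
st()
```

```text
t 18.45 bed [-40.7 -95.9] z 89.7 F [-5.1 -1.5 -1.4] yaw 5.05
```

Call:
{"api": "carry_out", "payload": {
  "deltas": "-0.4 0 0 -0.1 0.3 -0.15 -1;-0.4 0 0 -0.1 0.4 -0.15 -1;-0.4 0 0 -0.1 0.45 -0.15 -1;-0.3 0 0 0 0.45 -0.1 -1;-0.2 0 0 0 0.4 0 -1;0 0 0 0 0.4 0 -1;0 0 0 0 0.4 0 -1"
}}

```text
time: 19.15
position: [0.5444, -0.0657, 0.0897]
ee_rot: [[-0.088, 0.996, 0.0], [0.996, 0.088, 0.005], [0.005, 0.001, -1.0]]
ft_force: [-14.0, -1.5, -0.5]
grip_width: 0.0257
```

Run:
```python
from h import *
st()
```

```text
t 19.15 bed [-24.9 -98.8] z 89.7 F [-14.   -1.5  -0.5] yaw 5.04
```

Call:
{"api": "carry_out", "payload": {
  "deltas": "0 0 0 0 -1.5 0 -1;0 0 0 1 -1.6 0 -1;0 0 0 4 0 0 -1;0 0 0 5 0 0 -1;0 0 0 5 0 0 -1;0 0 0 4 0 0 -1;0 0 0 0.4 0 0 -1;0 0 0 -0.2 0.3 0 -1"
}}

```text
time: 19.95
position: [0.5032, 0.1305, 0.0931]
ee_rot: [[-0.085, 0.996, 0.013], [0.996, 0.085, 0.009], [0.008, 0.014, -1.0]]
ft_force: [0.1, -1.1, -2.5]
grip_width: 0.026
```

Run:
```python
from h import *
st()
s=snap('top','t2')
a=cv2.imread('pics/t2.png')[130:215,275:370]
cv2.imwrite('pics/bed2.png',cv2.convertScaleAbs(cv2.resize(a,None,fx=7,fy=7,interpolation=cv2.INTER_CUBIC),alpha=1.5))
rows((*b2w(-.045,.10),.0905),4.67,2)
```

```text
t 19.95 bed [-50.  100.1] z 93.1 F [ 0.1 -1.1 -2.5] yaw 4.9
t 20.0 pos [0.504  0.1298 0.0932] F [ 0.28  0.07 -2.05] w 0.0261 yaw 4.85
[ 0.42 -0.22  0.09  0.03  0.21  0.14]
[ 0.42 -0.22  0.09  0.03  0.21  0.14]
```

View pics/bed2.png

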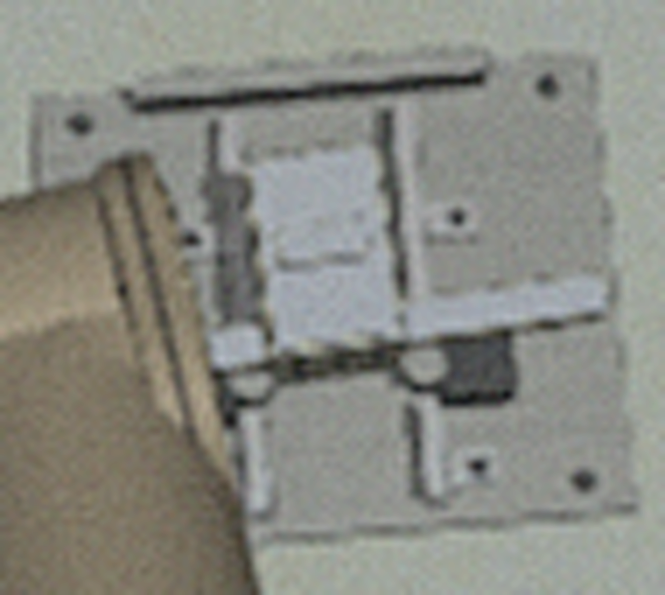

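Call:
{"api": "carry_out", "payload": {
  "deltas": "0.4 -0.2 0.1 0 0.3 0.15 -1;0.3 -0.2 0 0 0.2 0.1 -1;0 0 0 0 0.2 0 -1;0 0 0 0 0.2 0 -1;0 0 0 0 0.2 0 -1"
}}

```text
time: 20.5
position: [0.5164, 0.1255, 0.0902]
ee_rot: [[-0.075, 0.997, -0.0], [0.997, 0.075, -0.001], [-0.001, -0.0, -1.0]]
ft_force: [-4.4, -0.2, -2.0]
grip_width: 0.0258
```

Run:
```python
from h import *
st()
s=np.load('top.npy',allow_pickle=True).item()
f=lambda L:np.array(L,float)/7+[275,130]
for P,z in (([(250,168),(378,145),(397,345),(272,360)],.098),([(210,368),(262,362),(412,340),(607,308)],.068),):
    print([np.round(w2b(p)*1000,1) for p in px2w(s,f(P),z)])
```

```text
t 20.5 bed [-37.3  94.1] z 90.2 F [-4.4 -0.2 -2. ] yaw 4.32
[array([82.1, 31.4]), array([ 88. , -24.7]), array([ -0.7, -26. ]), array([-3.1, 28. ])]
[array([ 1.2, 55.8]), array([ 2.1, 32.9]), array([  6.8, -33.5]), array([  14.4, -119.9])]
```

Call:
{"api": "carry_out", "payload": {
  "deltas": "-0.4 0 0 0.1 0.3 -0.15 -1;-0.4 0 0 0.1 0.4 -0.15 -1;-0.4 0 0 0.1 0.45 -0.15 -1;-0.3 0 0 0.1 0.45 -0.1 -1;-0.2 0 0 0 0.4 0 -1;0 0 0 0 0.4 0 -1;0 0 0 0 0.4 0 -1"
}}

```text
time: 21.2
position: [0.546, 0.1321, 0.0969]
ee_rot: [[-0.075, 0.997, 0.032], [0.997, 0.075, 0.002], [-0.001, 0.032, -0.999]]
ft_force: [-2.2, -0.1, -2.4]
grip_width: 0.0259
```

Run:
```python
from h import *
st()
```

```text
t 21.2 bed [-7.2 98.2] z 96.9 F [-2.2 -0.1 -2.4] yaw 4.3
```

Call:
{"api": "carry_out", "payload": {
  "deltas": "0 0 0 0 -1.5 0 -1;0 0 0 0.5 -3 0 -1;0 0 0 4.5 -2 0 -1;0 0 0 4.5 -2 0 -1;0 0 0 2 0 0 -1;0 0 0 0 0 0 -1"
}}

```text
time: 21.8
position: [0.4548, 0.2431, 0.0949]
ee_rot: [[-0.07, 0.997, 0.039], [0.998, 0.07, 0.003], [0.0, 0.039, -0.999]]
ft_force: [0.4, -0.8, -2.5]
grip_width: 0.0259
```

Run:
```python
from h import *
st()
s=snap('top','t3')
a=cv2.imread('pics/t3.png')[130:215,275:370]
cv2.imwrite('pics/bed3.png',cv2.convertScaleAbs(cv2.resize(a,None,fx=7,fy=7,interpolation=cv2.INTER_CUBIC),alpha=1.5))
```

```text
t 21.8 bed [-89.  216.3] z 94.9 F [ 0.4 -0.8 -2.5] yaw 4.04
```

View pics/bed3.png

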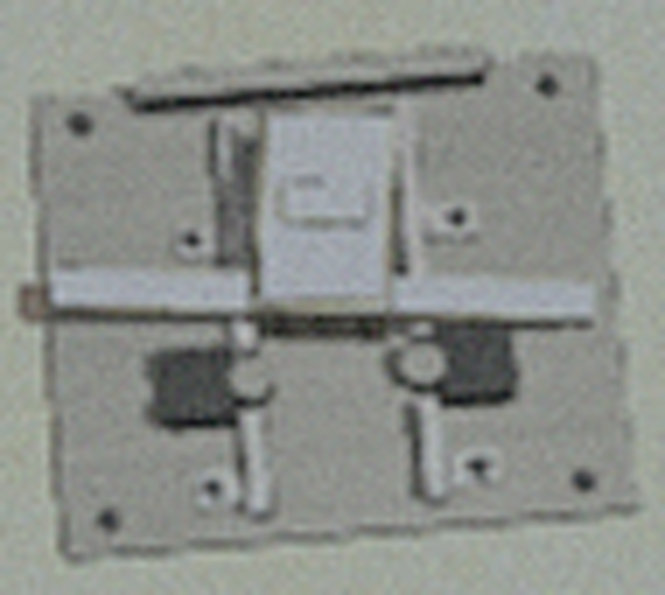

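Run:
```python
from h import *
s=np.load('top.npy',allow_pickle=True).item()
f=lambda L:np.array(L,float)/7+[275,130]
for P,z in (([(262,112),(392,106),(388,305),(258,305)],.098),([(48,308),(592,322)],.068),):
    print([np.round(w2b(p)*1000,1) for p in px2w(s,f(P),z)])
rows((.437,-.3055,.13),-22.5,1)
```

```text
[array([106.7,  24.4]), array([104.9, -32.1]), array([ 17.1, -23.5]), array([21.4, 32.3])]
[array([ 33.5, 125.1]), array([   8.7, -112.8])]
t 21.85 pos [0.455  0.2416 0.0948] F [-0.16 -0.9  -2.7 ] w 0.0257 yaw 3.97
[  2.19  -0.48  26.46 -54.46  -5.44  -3.7 ]
```

Call:
{"api": "carry_out", "payload": {
  "deltas": "1 -0.2 0 -4 0 0 -1;1 -0.2 -0.3 -5 0 0 -1;0.2 0 -0.3 -5 0.3 0 -1;0 0 0 -5 0.5 0.1 -1;0 0 0 -5 0.5 0.1 -1;0 0 0 -4.5 0.5 0.1 -1;0 0 0 -2.5 0.2 0.1 -1;0 0 0 0 0 0 -1"
}}

```text
time: 22.65
position: [0.5007, -0.0813, 0.0947]
ee_rot: [[-0.07, 0.998, 0.007], [0.997, 0.07, -0.01], [-0.011, 0.007, -1.0]]
ft_force: [0.1, 0.1, -1.9]
grip_width: 0.0262
```

Run:
```python
from h import *
s=snap('scene','s3');
a=cv2.imread('pics/s3.png')[150:300,220:400]
cv2.imwrite('pics/s3c.png',cv2.resize(a,None,fx=4,fy=4,interpolation=cv2.INTER_CUBIC))
st()
rows((*b2w(-.04,-.10),.0905),4.67,2)
```

```text
t 22.7 bed [ -69.7 -109.3] z 94.7 F [-0.3 -0.5 -1.7] yaw 4.07
t 22.7 pos [ 0.5006 -0.0798  0.0947] F [-0.32 -0.47 -1.7 ] w 0.0258 yaw 4.07
[ 0.18  0.3  -0.3   0.48  1.48  0.21]
[ 0.18  0.3  -0.3   0.47  1.48  0.21]
```

View pics/s3c.png

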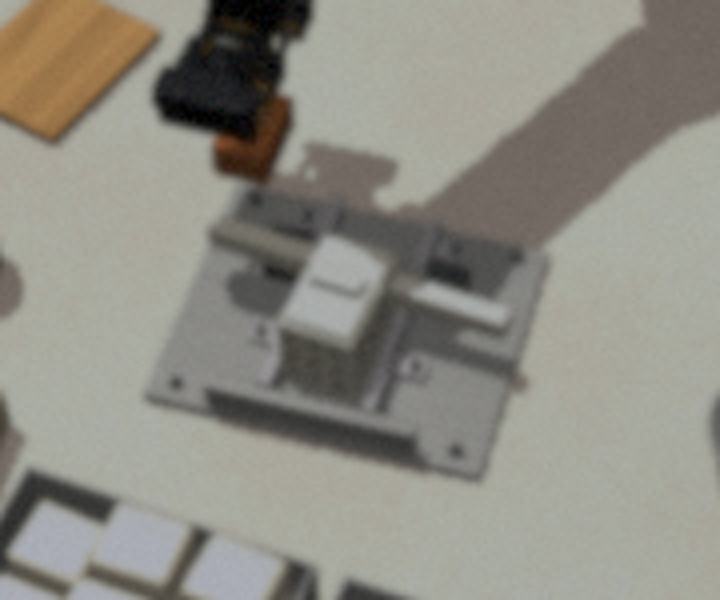

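Call:
{"api": "carry_out", "payload": {
  "deltas": "0.2 0.3 -0.3 0.4 1.4 0.2 -1;0.1 0.2 -0.2 0.3 1 0.2 -1;0 0 0 0 0.4 0 -1;0 0 0 0 0.2 0 -1;0 0 0 0 0.2 0 -1"
}}

```text
time: 23.2
position: [0.5325, -0.0692, 0.0903]
ee_rot: [[-0.08, 0.997, -0.0], [0.997, 0.08, -0.001], [-0.001, -0.0, -1.0]]
ft_force: [-0.0, 0.1, -2.4]
grip_width: 0.0258
```

Run:
```python
from h import *
st()
```

```text
t 23.2 bed [ -37.1 -101.4] z 90.3 F [-0.   0.1 -2.4] yaw 4.6
```

Call:
{"api": "carry_out", "payload": {
  "deltas": "0 0 0 0 0.2 0 -1;0 0 0 0 0.2 0 -1;0 0 0 0 0.2 0 -1;0 0 0 0 0.2 0 -1;0 0 0 0 0.2 0 -1;0 0 0 0 0.2 0 -1"
}}

```text
time: 23.8
position: [0.5448, -0.0678, 0.0905]
ee_rot: [[-0.081, 0.997, -0.0], [0.997, 0.081, -0.0], [-0.0, -0.0, -1.0]]
ft_force: [0.4, -0.1, -1.9]
grip_width: 0.0256
```

Run:
```python
from h import *
st()
```

```text
t 23.8 bed [ -24.7 -101. ] z 90.5 F [ 0.4 -0.1 -1.9] yaw 4.63
```

Call:
{"api": "carry_out", "payload": {
  "deltas": "0 0 0 0 0.2 0 -1;0 0 0 0 0.2 0 -1;0 0 0 0 0.2 0 -1;0 0 0 0 0.2 0 -1"
}}

```text
time: 24.2
position: [0.5533, -0.0673, 0.0904]
ee_rot: [[-0.08, 0.997, -0.001], [0.997, 0.08, -0.0], [-0.0, -0.001, -1.0]]
ft_force: [-0.5, 0.4, -3.0]
grip_width: 0.026
```

Run:
```python
from h import *
st()
```

```text
t 24.2 bed [ -16.1 -101.1] z 90.4 F [-0.5  0.4 -3. ] yaw 4.61
```

Run:
```python
from h import *
s=snap('top','t4');snap('wrist','w4');np.save('w4.npy',manip.snapshot('wrist'),allow_pickle=True)
a=cv2.imread('pics/t4.png')[130:215,275:370]
cv2.imwrite('pics/bed4.png',cv2.convertScaleAbs(cv2.resize(a,None,fx=7,fy=7,interpolation=cv2.INTER_CUBIC),alpha=1.5));st()
```

```text
t 24.35 bed [ -16.1 -101.1] z 90.4 F [ 0.8  0.5 -2.5] yaw 4.62
```

View pics/bed4.png

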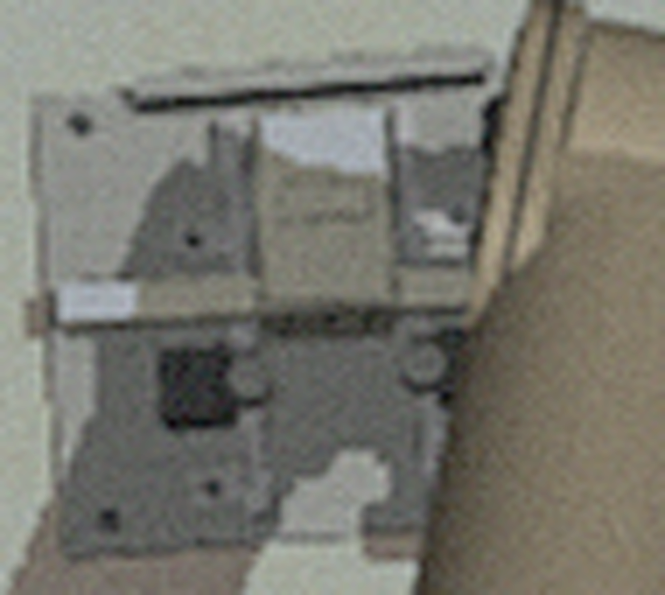

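View pics/w4.png

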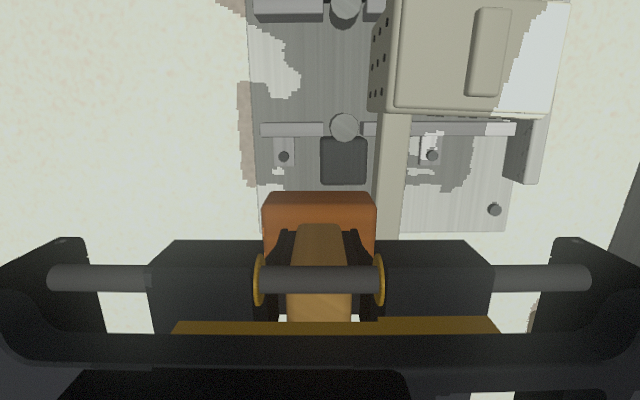

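Call:
{"api": "carry_out", "payload": {
  "deltas": "0 0 0 0 0.2 0 -1;0 0 0 0 0.2 0 -1;0 0 0 0 0.2 0 -1"
}}

```text
time: 24.65
position: [0.5593, -0.0668, 0.0904]
ee_rot: [[-0.08, 0.997, -0.001], [0.997, 0.08, -0.0], [-0.0, -0.001, -1.0]]
ft_force: [-0.6, -0.1, -1.9]
grip_width: 0.0261
```

Call:
{"api": "carry_out", "payload": {
  "deltas": "0 0 0 0 -1.5 0 -1;0 0 0 -0.5 -3 0 -1;0 0 0 -3.5 -3 -0.3 -1;0 0 2 -5 -1 -0.3 -1;0 0 3 -5 -1 -0.4 -1;0 0 0 0 0 0 -1"
}}

```text
time: 25.25
position: [0.4737, -0.2163, 0.1015]
ee_rot: [[0.004, 1.0, 0.003], [1.0, -0.004, -0.001], [-0.001, 0.003, -1.0]]
ft_force: [-0.3, 0.1, -2.5]
grip_width: 0.0258
```

Run:
```python
from h import *
st()
s=snap('top','t5')
a=cv2.imread('pics/t5.png')[130:215,275:370]
cv2.imwrite('pics/bed5.png',cv2.convertScaleAbs(cv2.resize(a,None,fx=7,fy=7,interpolation=cv2.INTER_CUBIC),alpha=1.5))
rows((.434,-.3025,.11),-12,4)
```

```text
t 25.25 bed [-107.6 -243.1] z 101.5 F [-0.3  0.1 -2.5] yaw -0.24
t 25.3 pos [ 0.4746 -0.2128  0.101 ] F [ 0.75  0.68 -1.96] w 0.0256 yaw -0.01
[ 0.03 -0.02  3.   -2.24 -1.02 -0.23]
[ 0.03 -0.02  3.   -2.29 -0.9  -0.23]
[ 0.03 -0.02  3.   -2.34 -0.78 -0.23]
[ 0.03 -0.02  3.   -2.37 -0.65 -0.23]
```

View pics/bed5.png

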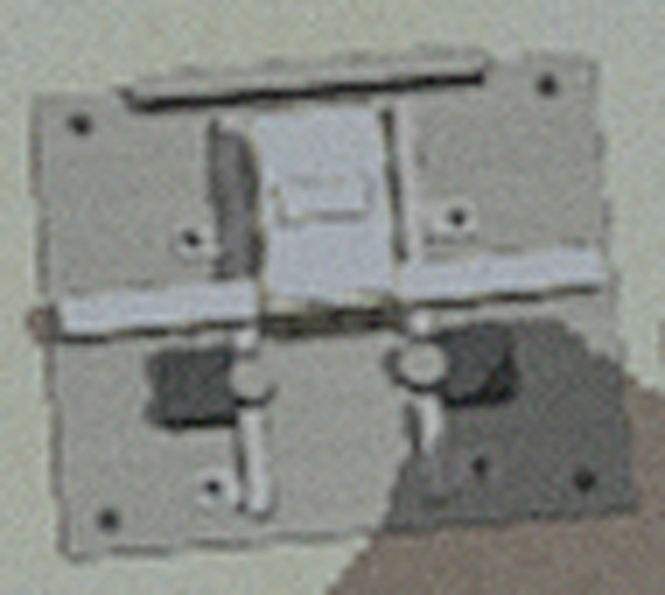

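Call:
{"api": "carry_out", "payload": {
  "deltas": "0 0 3 -2.2 -1 -0.2 -1;0 0 3 -2.3 -0.9 -0.2 -1;0 0 3 -2.3 -0.8 -0.2 -1;0 0 3 -1.8 -0.5 -0.2 -1;0 0 0 0 0 0 -1"
}}

```text
time: 25.8
position: [0.4362, -0.2977, 0.109]
ee_rot: [[0.215, 0.977, 0.003], [0.977, -0.215, 0.003], [0.003, 0.003, -1.0]]
ft_force: [0.1, 1.0, -2.4]
grip_width: 0.0257
```

Run:
```python
from h import *
rows((.434,-.3025,.06),-12,3)
snap('wrist','w5')
```

```text
t 25.8 pos [ 0.4362 -0.2977  0.109 ] F [ 0.09  0.98 -2.39] w 0.0257 yaw -12.44
[ 0.05 -0.06 -0.15 -0.18 -0.04  1.63]
[ 0.05 -0.06 -0.15 -0.17 -0.04  1.63]
[ 0.05 -0.06 -0.15 -0.17 -0.04  1.63]
```

View pics/w5.png

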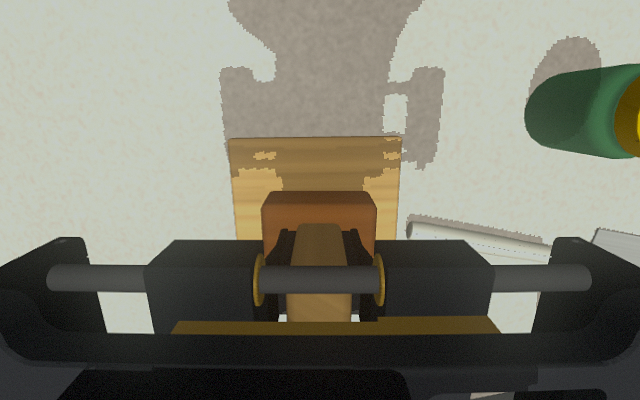

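Call:
{"api": "carry_out", "payload": {
  "deltas": "0 0 0 -0.2 0 1.6 -1;0 0 0 -0.2 0 1.6 -1;0 0 0 -0.1 0 1 -1;0 0 0 0 0 0.2 -1"
}}

```text
time: 26.25
position: [0.4388, -0.2978, 0.0634]
ee_rot: [[0.207, 0.978, 0.005], [0.978, -0.207, 0.005], [0.006, 0.004, -1.0]]
ft_force: [0.2, -0.1, -3.0]
grip_width: 0.0259
```

Run:
```python
from h import *
rows((.434,-.3025,.0545),-12,1)
```

```text
t 26.25 pos [ 0.4388 -0.2978  0.0634] F [ 0.16 -0.13 -3.04] w 0.0259 yaw -11.95
[ 0.21 -0.36  0.05 -0.57 -0.37  0.88]
```

Call:
{"api": "carry_out", "payload": {
  "deltas": "0.2 -0.3 0 -0.2 -0.1 0.4 -1;0 0 0 0 0 0.3 -1;0 0 0 0 0 0.2 -1"
}}

```text
time: 26.55
position: [0.4384, -0.2988, 0.0544]
ee_rot: [[0.205, 0.979, 0.001], [0.979, -0.205, 0.001], [0.001, 0.0, -1.0]]
ft_force: [-1.5, 3.1, 26.4]
grip_width: 0.0259
```

Run:
```python
from h import *
rows((.434,-.3025,.0545),-12,1)
```

```text
t 26.55 pos [ 0.4384 -0.2988  0.0544] F [-1.47  3.09 26.35] w 0.0259 yaw -11.84
[ 0.03 -0.05  0.16 -0.46 -0.36 -0.01]
```

Call:
{"api": "carry_out", "payload": {
  "deltas": "0 0 0 0 0 0 -1;0 0 0 0 0 0 0;0 0 0 0 0 0 0.5;0 0 0 0 0 0 1;0 0 0 0 0 0 1;0 0 0 0 0 0 1;0 0 0 0 0 0 1;0 0 0 0 0 0 1"
}}

```text
time: 27.35
position: [0.4399, -0.2994, 0.0562]
ee_rot: [[0.205, 0.979, 0.004], [0.979, -0.205, -0.0], [0.001, 0.004, -1.0]]
ft_force: [-0.5, 0.2, 0.2]
grip_width: 0.0738
```

Run:
```python
from h import *
rows((.434,-.3025,.19),-12,1)
```

```text
t 27.35 pos [ 0.4399 -0.2994  0.0562] F [-0.48  0.21  0.23] w 0.0738 yaw -11.84
[  0.24  -0.03   0.16  -0.41  -0.46 -13.39]
```

Call:
{"api": "carry_out", "payload": {
  "deltas": "0 0 0 0 0 -1 1;0 0 0 0 0 -2 1;0 0 0 0 0 -4 1;0 0 0 0 0 -4 1;0 0 0 0 0 -3 1;0 0 0 0 0 -1 1;0 0 0 0 0 0 1;0 0 0 0 0 0 1"
}}

```text
time: 28.15
position: [0.4377, -0.2999, 0.2143]
ee_rot: [[0.207, 0.978, 0.003], [0.978, -0.207, -0.0], [0.0, 0.003, -1.0]]
ft_force: [0.1, 0.7, -0.4]
grip_width: 0.0872
```

Run:
```python
from h import *
st()
s=snap('wrist','w6');np.save('w6.npy',s,allow_pickle=True);snap('top','t6');snap('scene','s6')
a=cv2.imread('pics/top0.png')[110:270,160:500];b=cv2.imread('pics/t6.png')[110:270,160:500]
cv2.imwrite('pics/cmp.png',np.vstack([cv2.resize(i,None,fx=1.85,fy=1.85) for i in (a,b)]))
```

```text
t 28.15 bed [-150.2 -323.5] z 214.3 F [ 0.1  0.7 -0.4] yaw -11.97
```

View pics/w6.png

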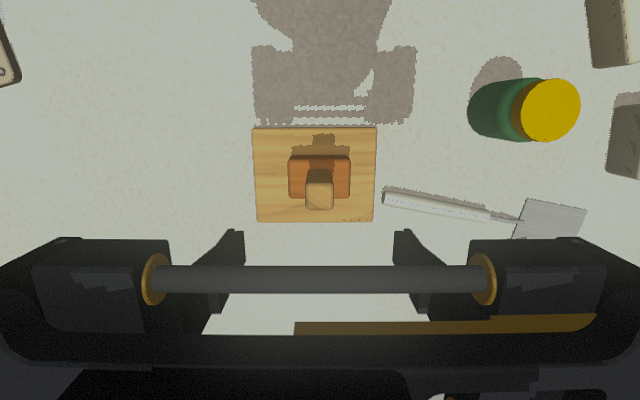

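View pics/cmp.png

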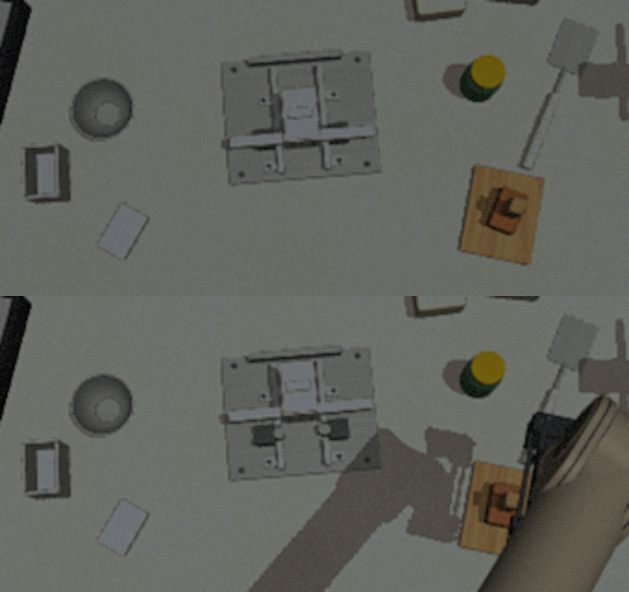

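View pics/s6.png

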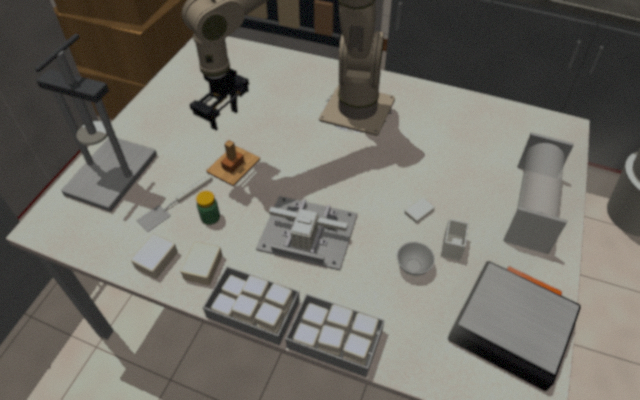

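Run:
```python
from h import *
print(manip.finish_job())
```

```text
the job is handed in; nothing more can be done
None
```

I freed the mould with the mallet, stood the mallet back on its board and handed the job in at about 28 s of the 72 s. `finish_job` reports no verdict.

**Freeing:** I gripped the mallet by its handle and pushed the right and left lugs in turn, three times each, until the mould came free on the last left push. The highest wrist force I read while pushing was about 15 N, against the 22 N limit. Wrist force was only read at the end of each short move, so I did not see anything between readings, including the moment it slipped free.

**Straightening:** After it came free the mould was about 0.10 rad off straight. A light push on the right lug brought it within about 0.01 rad.

**Last checks:**
- **Mould:** its centre measured about 64 mm past the pins in the top camera before the straightening push. I judged it unchanged after that by eye, with no second measurement. In the scene camera it looks flat on the bed.
- **Mallet:** it stands handle up near the middle of its board, and the gripper is open and about 100 mm clear above it.
- **Bystanders:** the before and after top pictures show none of them shifted. The arm hides part of the scraper in the later picture, but the wrist and scene pictures show it in place.

**Where measurements disagreed:** just before the mould came free, estimates of its centre ranged from 40 to 47 mm. After it came free, the lug and body measurements both gave about 64 mm.

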